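# Set the choke rod to half

### The job

The small engine's choke is the rod with the T-shaped handle on the grey console, and it is pushed fully home. Pull it out to its middle click position, halfway along its travel, and let go; leave the ball-knob rod and the plain straight-knob rod as they are.

Things in the scene. Friction and masses are not known exactly. Their poses are not given: they have to be found in the camera images.
- choke (a joint): How far the choke rod is out, in m: 0 fully home, 0.030 middle click, 0.060 fully out. It clicks into these three positions: spring detent, about 10 N at most to pull out of a click; let go within about 12 mm of the middle it snaps to it by itself, and it stays there. It starts at or within 2 mm of home.
- choke_handle (a point): Centre of the choke's T-handle: black plastic crossbar 46 wide across the rod (y), 14 thick along it (x), 22 high (z), on a 10 mm steel rod, 48 above the bench. x points along the rod into the console, z up; pulling out moves it along its -x. Rod home: 62 in front of the panel. The bar's flat ends can be pinched from above. Rods stand 95 apart; which is in which of three places varies.
- throttle_handle (a point): Centre of the throttle rod's black ball knob, 40 diameter: not to be moved. Same height and axes as the choke's. It starts 0 to 45 out, has no clicks, stays where left (5 N friction). The rods' console is a grey steel box fixed on the bench, 160 deep, 340 wide, 84 high, turned up to 20 degrees; low pliers lie on its top.
- stop_handle (a point): Middle of the stop rod's plain black cylinder knob, 22 diameter, 36 long along the rod: not to be moved. Same height and axes as the choke's. It starts 0 to 20 out, has no clicks, stays where left (5 N friction). A socket 24 high and a flat gauge 16 high stand on the bench in front of the rods.

How it is judged:
By the outcome, as a careful person would: the job done as asked, in the order asked, and still so for the second after the job is handed in, with the robot touching nothing.
It also fails if it takes over 32 s, if anything falls off the work surface, if the arm or the gripper's body presses on something with over 40 N, if the wrist force passes 120 N, or if a joint passes its speed limit or range.

### The arm

A 6-joint arm with a two-finger parallel gripper is mounted at the origin on the work surface. World frame = base frame: x ahead of the robot, y to its left, z up, the work surface at z = 0. Lengths are in mm, angles in degrees, forces in N, time in s.
With the tool pointing down it reaches from about 300 to 850 mm from the base axis. Payload 4.2 kg.
Tool frame: the origin (TCP) lies midway between the tips of the shut fingers; the grasp point (between the pads) lies env.hold_point_z behind it (env.hold_point_z is the distance from the TCP to the grasp point, in mm); z points along the fingers, y is the line along which they close (so a half turn about z gives the same grasp; the last joint's range is limited). The gripper opens to 91 mm and grips with 3 to 60 N. Pads are 32 mm wide; open, the fingers measure 118 mm over their backs; the gripper's body (76 mm by 178 mm) begins 60 mm behind the grasp point.
Start: joints at [-1.146, 18.312, 89.639, -0, 72.044, -1.146], TCP at [575.016, 0, 213.976] pointing down, gripper open.
Joint ranges: [-177.97, 177.97], [-48.28, 115.42], [12.27, 149.76], [-77.06, 257.06], [2.81, 150.46], [-146.56, 146.56]. Speed limits (degrees/s): [147.25, 147.25, 180, 180, 180, 180].

### API

Orientations are given as [roll, pitch, yaw] about the fixed x, y, z axes, in that order (R = Rz(yaw) Ry(pitch) Rx(roll)).
In Python, from workcell import env, viewer, spotter gives the robot as it stands.
- The arm moves only by the tool apply_moves, never from a script. Its arguments are lists of equal length, an entry for each row: "delta_pos": the shift along the world's x, y, z normalised to -1 to 1, where 1 is 120 mm, a list of three; "rot": the turn, a rotation vector about the world's x, y, z normalised to -1 to 1, where 1 is 1.5 rad, a list of three; "hand": the opening, from 0 (shut) to 1 (fully open). A call has 1 to 10 rows; each row is the pose to reach, as a shift and turn from the pose commanded when the call began; what a row does not reach only later rows make up. A row lasts 1/12 s, in which the tool goes at most 41.7 mm and 7.16 degrees, less where a joint would pass 70% of its speed; a pose out of reach is approached as far as the arm can. A call with a number of a shift or a turn outside -1 to 1 is refused whole. A call with a gripper value outside its range is refused whole. The fingers move at their own pace and stop on an object; "newtons" is the grip in N (left out, the last holds). Time passes only in rows, so rows that repeat a pose let the fingers close. It gives the time, the measured TCP pose, the force, the opening and the grip force at its end, in the units of the state.
- env.state(): the state, without advancing time (a new reading comes with each control period).
- viewer.grab_frame(name): name is "scene" or "side" or "wrist"; returns a dict with "pixels" (480x640x3 uint8, red, green, blue), "camera_matrix" (3x3 intrinsics, pixels), "R" (3x3) and "t" (3): a world point X has camera coordinates R X + t; the wrist camera has in their place "mount" (4x4, takes a point from camera to tool coordinates, whose origin is the TCP and whose axes are the flange's). Camera axes: x right, y down, z forward; pixel columns grow to the right and rows downward; lengths in mm; the calibration is good to about 2 mm. A picture is of the moment at which its call begins: read the wrist's pose just before it. There is no depth.
- env.job_done(): hands the job in; it is judged then, once.
Trained networks look in a picture, given as the dict that the camera call returned (one of the last four; its "shot" number tells which), for a name from the list of things; names that differ only in an ending like _2 or _b are one class to them, and where a whole thing is asked for, a point or a joint stands for the part that bears it (a point fixed in the world has none). Each returns a list of dicts, best first, with "score" (0 to 1); they miss things now and then, are a little off and sometimes report something else, mostly with a low value. They report only what shows in the picture. A call takes as long as a camera call.
- spotter.trace(picture, query): "mask" (480x640 bool, what is visible of it) and "box" ([centre column, centre row, width, height] in pixels, round what is visible of it).
- spotter.landmark_of(picture, query): "position" ([column, row] in pixels: a listed point, or the origin of a listed thing).
The state is a dict: "time_s": time; "qpos": joint angles; "qvel": joint speeds; "effort": joint torques, N m; "ee_pos": TCP position; "ee_rot": TCP orientation; "force": force on the tool from outside, world axes, zero at the start; "torque": the same for the moment, N m; "gripper_width": finger opening in mm; "gripper_force": force on a finger pad.
Only numpy, scipy, OpenCV 4.12 (cv2) and the standard library are available. Lean on these libraries where they do the work, as an engineer would, in place of code of your own. Each camera call takes 0.05 s, during which the arm holds its last target. There are 200 camera calls.

## Working session

There is one attempt and no reset: what is moved stays moved. The work goes in short steps, Python scripts to look and compute and a tool call to move; the robot and the scene stay as the last step left them, time stands still between calls to the robot, and variables do not carry over. Pictures are saved under pics/ and viewed, at most 10 in all, crops included, and the job is handed in when it is done.

Besides the shell and the picture viewer there is one more tool, called by a JSON object that holds its "api" and its "payload". apply_moves: Moves the arm, as the interface text tells. Its arguments: {"type":"object","properties":{"delta_pos":{"type":"array"},"rot":{"type":"array"},"hand":{"type":"array"},"newtons":{"type":"number"}},"required":["delta_pos","rot","hand"]}

```bash
mkdir -p pics; cat > h.py <<'E'
import numpy as np, cv2
from workcell import env, viewer, spotter
from scipy.spatial.transform import Rotation as Ro
def pose(f,st=None):
    if "R" in f: return np.array(f["R"]),np.array(f["t"])
    T=np.eye(4);T[:3,:3]=Ro.from_euler('xyz',st["ee_rot"],degrees=True).as_matrix();T[:3,3]=st["ee_pos"]
    W=np.linalg.inv(T@np.array(f["mount"]));return W[:3,:3],W[:3,3]
def ray(f,p,z,st=None):
    R,t=pose(f,st);d=R.T@np.linalg.inv(f["camera_matrix"])@np.array([p[0],p[1],1.]);c=-R.T@t
    return c+d*(z-c[2])/d[2]
def proj(f,X,st=None):
    R,t=pose(f,st);q=np.array(f["camera_matrix"])@(R@np.array(X)+t);return q[:2]/q[2]
E
cat > look.py <<'E'
from h import *
import sys
for n in sys.argv[2:]:
    st=env.state();f=viewer.grab_frame(n);cv2.imwrite(f"pics/{sys.argv[1]}_{n}.png",f["pixels"][:,:,::-1])
    for q in ["choke_handle","throttle_handle","stop_handle"]:
        for r in spotter.landmark_of(f,q)[:2]: print(n,q,round(r["score"],2),np.round(r["position"]),np.round(ray(f,r["position"],48,st),1))
print(env.hold_point_z,st["time_s"],st["ee_pos"],st["ee_rot"],st["force"])
E
python3 look.py a scene side wrist
```

```text
scene choke_handle 0.97 [346. 255.] [596.3  63.8  48. ]
scene throttle_handle 0.94 [425. 270.] [569.  161.6  48. ]
scene stop_handle 0.74 [287. 223.] [579.7 -39.4  48. ]
side choke_handle 0.61 [300. 272.] [597.7  55.8  48. ]
side choke_handle 0.58 [340. 306.] [572.7 -45.9  48. ]
side throttle_handle 0.59 [238. 257.] [563.5 154.   48. ]
side stop_handle 0.96 [338. 306.] [570.2 -44.3  48. ]
wrist choke_handle 0.82 [345. 159.] [594.9  55.9  48. ]
wrist throttle_handle 0.58 [316.  35.] [569.1 156.9  48. ]
wrist stop_handle 0.59 [328. 257.] [580.3 -36.   48. ]
18.8 0.4 [5.74963283e+02 9.51316808e-03 2.13855659e+02] [-1.79992123e+02 -8.68034894e-04  9.00002241e+01] [-1.00753129  0.34722542 -0.76012944]
```

View pics/a_scene.png

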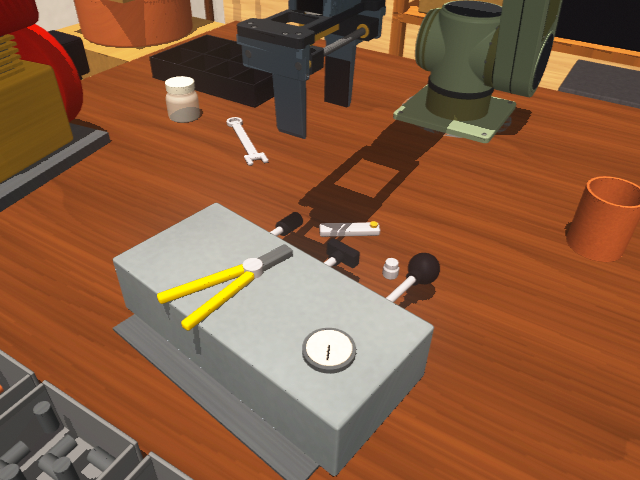

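View pics/a_wrist.png

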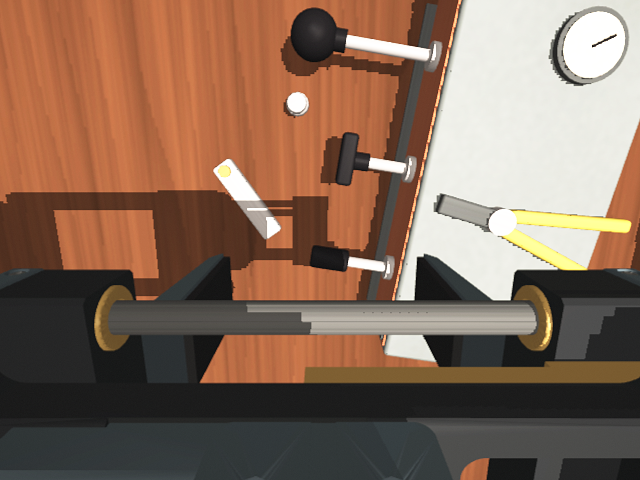

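The console faces the robot. In the wrist picture the T-handle is the middle rod at (347,159), the ball is at (315,35), the stop knob at (330,258), and the socket and gauge lie in front of them. I'll get the rod direction from the collars and handles.

```bash
cat > m.py <<'E'
from h import *
st=env.state();f=viewer.grab_frame("wrist")
for a,b,z in [((315,35),(432,55),48),((347,159),(408,168),48),((329,258),(388,267),48),((408,168),(432,55),48),((388,267),(408,168),48),((383,345),(462,0),84),((297,103),(297,103),24)]:
    A=ray(f,a,z,st);B=ray(f,b,z,st);d=B-A;print(A.round(1),B.round(1),np.degrees(np.arctan2(d[1],d[0])).round(1))
E
python3 m.py
```

```text
[568.5 157.2  48. ] [667.3 142.1  48. ] -8.7
[597.   56.1  48. ] [652.5  48.1  48. ] -8.1
[581.3 -37.5  48. ] [638.6 -46.5  48. ] -9.0
[652.5  48.1  48. ] [667.3 142.1  48. ] 81.1
[638.6 -46.5  48. ] [652.5  48.1  48. ] 81.7
[ 630.7 -109.7   84. ] [676.6 170.9  84. ] 80.7
[551.  106.3  24. ] [551.  106.3  24. ] 0.0
```

{"api": "apply_moves", "payload": {"delta_pos": [[0.175, 0.475, -0.5], [0.175, 0.475, -0.5], [0.175, 0.475, -0.5], [0.175, 0.475, -0.5], [0.175, 0.475, -0.5], [0.175, 0.475, -0.5], [0.175, 0.475, -0.5], [0.175, 0.475, -0.5], [0.175, 0.475, -0.5], [0.175, 0.475, -0.5]], "rot": [[0, 0, 0.946], [0, 0, 0.946], [0, 0, 0.946], [0, 0, 0.946], [0, 0, 0.946], [0, 0, 0.946], [0, 0, 0.946], [0, 0, 0.946], [0, 0, 0.946], [0, 0, 0.946]], "hand": [1, 1, 1, 1, 1, 1, 1, 1, 1, 1]}}

```text
time_s: 1.48
ee_pos: [596.0, 57.0, 154.0]
ee_rot: [180.0, -0.0, 162.0]
force: [-0.8, 0.7, -0.1]
gripper_width: 91.2
gripper_force: 0.0
```

```bash
python3 look.py b wrist
```

```text
wrist choke_handle 0.62 [320. 235.] [594.5  54.4  48. ]
wrist throttle_handle 0.59 [441. 160.] [567.5 157.4  48. ]
wrist stop_handle 0.91 [204. 252.] [579.6 -37.4  48. ]
18.8 1.4833 [596.02626863  57.02473271 153.97380274] [ 1.79993584e+02 -7.13982034e-04  1.61975517e+02] [-0.81523628  0.72473546 -0.14057496]
```

{"api": "apply_moves", "payload": {"delta_pos": [[-0.005, -0.013, 0], [-0.005, -0.013, -0.1], [-0.005, -0.013, -0.3], [-0.005, -0.013, -0.5], [-0.005, -0.013, -0.7], [-0.005, -0.013, -0.85], [-0.005, -0.013, -0.95], [-0.005, -0.013, -1], [-0.005, -0.013, -1]], "rot": [[0, 0, 0.108], [0, 0, 0.108], [0, 0, 0.108], [0, 0, 0.108], [0, 0, 0.108], [0, 0, 0.108], [0, 0, 0.108], [0, 0, 0.108], [0, 0, 0.108]], "hand": [1, 1, 1, 1, 1, 1, 1, 1, 1]}}

```text
time_s: 2.43
ee_pos: [594.5, 55.4, 32.6]
ee_rot: [-180.0, -0.2, 170.8]
force: [0.0, -0.7, -0.2]
gripper_width: 91.3
gripper_force: 0.0
```

```bash
python3 look.py c side wrist
```

```text
side choke_handle 0.89 [298. 273.] [594.3  54.5  48. ]
side throttle_handle 0.81 [238. 256.] [565.6 157.7  48. ]
side stop_handle 0.96 [340. 304.] [575.1 -43.9  48. ]
side stop_handle 0.46 [236. 257.] [561.4 158.1  48. ]
wrist choke_handle 0.75 [324. 295.] [595.   55.6  48. ]
wrist throttle_handle 0.77 [545. 201.] [567. 157.  48.]
wrist stop_handle 0.85 [120. 297.] [581.3 -38.3  48. ]
wrist stop_handle 0.56 [324. 295.] [595.2  55.2  48. ]
18.8 2.6333 [596.31761194  55.50542903  35.11822235] [1.79965671e+02 1.26978107e-01 1.70872529e+02] [0.33164318 0.42143298 0.58976588]
```

View pics/c_wrist.png

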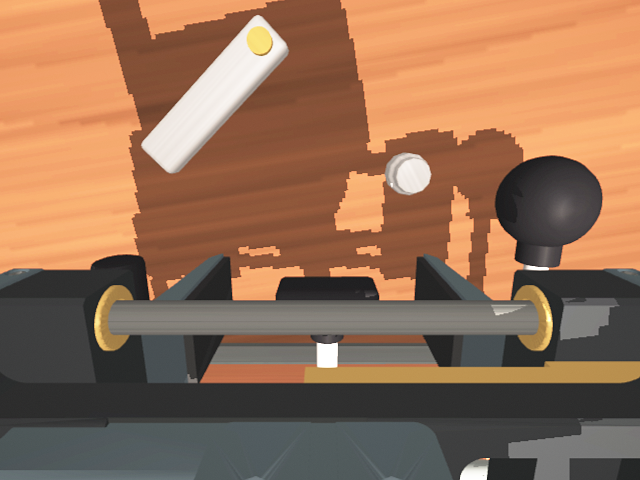

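View pics/c_side.png

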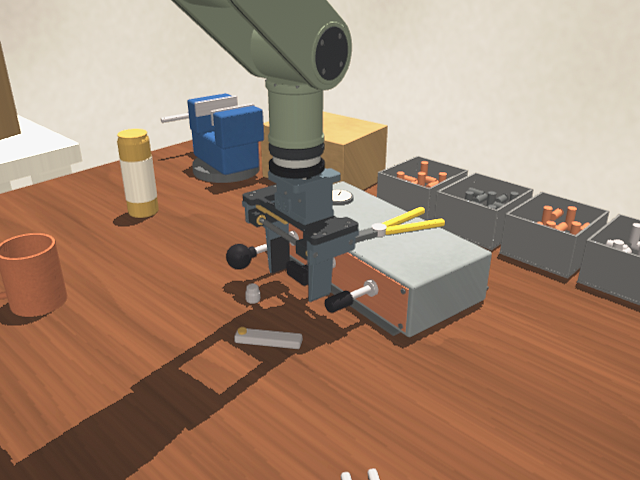

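The bar, at pixels (277–380, 290), sits centred between the open pads and clear of both neighbouring knobs. Next I close the gripper.

{"api": "apply_moves", "payload": {"delta_pos": [[0, 0, -0.02], [0, 0, -0.02], [0, 0, -0.02], [0, 0, -0.02], [0, 0, -0.02], [0, 0, -0.02], [0, 0, -0.02], [0, 0, -0.02], [0, 0, -0.02], [0, 0, -0.02]], "rot": [[0, 0, 0], [0, 0, 0], [0, 0, 0], [0, 0, 0], [0, 0, 0], [0, 0, 0], [0, 0, 0], [0, 0, 0], [0, 0, 0], [0, 0, 0]], "hand": [0.7, 0.6, 0.55, 0.5, 0.45, 0.4, 0.4, 0.4, 0.4, 0.4], "newtons": 40}}

```text
time_s: 3.67
ee_pos: [595.6, 57.3, 31.5]
ee_rot: [179.8, -0.0, 170.8]
force: [0.1, 7.0, -1.5]
gripper_width: 45.5
gripper_force: 40.0
```

{"api": "apply_moves", "payload": {"delta_pos": [[-0.025, 0.019, -0.02], [-0.05, 0.023, -0.02], [-0.08, 0.027, -0.02], [-0.11, 0.032, -0.02], [-0.14, 0.036, -0.02], [-0.17, 0.041, -0.02], [-0.2, 0.046, -0.02], [-0.23, 0.05, -0.02], [-0.247, 0.053, -0.02], [-0.247, 0.053, -0.02]], "rot": [[0, 0, 0], [0, 0, 0], [0, 0, 0], [0, 0, 0], [0, 0, 0], [0, 0, 0], [0, 0, 0], [0, 0, 0], [0, 0, 0], [0, 0, 0]], "hand": [0.4, 0.4, 0.4, 0.4, 0.4, 0.4, 0.4, 0.4, 0.4, 0.4], "newtons": 40}}

```text
time_s: 4.5
ee_pos: [566.1, 62.1, 31.3]
ee_rot: [179.9, 0.1, 170.8]
force: [-3.3, -0.2, 12.2]
gripper_width: 45.3
gripper_force: 40.0
```

```bash
python3 look.py d side wrist
```

```text
side choke_handle 0.56 [282. 279.] [566.8  60.   48. ]
side throttle_handle 0.98 [236. 257.] [561.7 156.4  48. ]
side stop_handle 0.92 [338. 305.] [572.2 -42.6  48. ]
wrist choke_handle 0.93 [320. 299.] [565.2  60.1  48. ]
wrist throttle_handle 0.65 [536. 275.] [568.8 157.3  48. ]
18.8 4.7 [566.1171426   62.065516    31.25935179] [1.79933644e+02 8.67843276e-02 1.70825942e+02] [-3.37255459  0.13198455 12.88006322]
```

View pics/d_wrist.png

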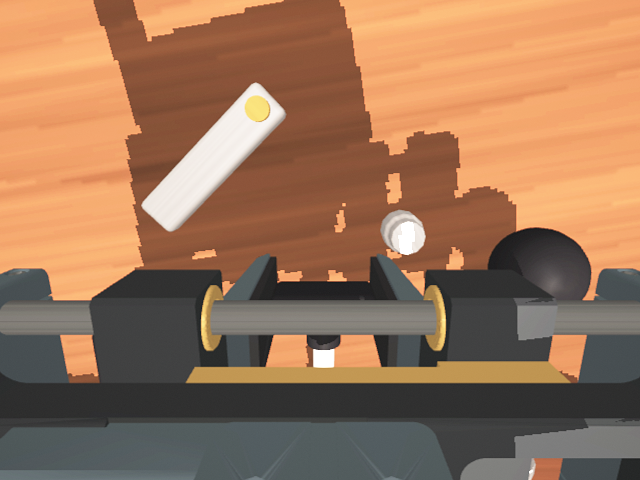

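The bar is still held and has come out about 30 mm; the socket at (405,232) and the ball are clear of the gripper. I'll open partway and lift.

{"api": "apply_moves", "payload": {"delta_pos": [[0, 0, 0], [0, 0, 0], [0, 0, 0], [0, 0, 0], [0, 0, 0], [0, 0, 0], [0, 0, 0.1], [0, 0, 0.3], [0, 0, 0.6], [0, 0, 0.9]], "rot": [[0, 0, 0], [0, 0, 0], [0, 0, 0], [0, 0, 0], [0, 0, 0], [0, 0, 0], [0, 0, 0], [0, 0, 0], [0, 0, 0], [0, 0, 0]], "hand": [0.75, 0.75, 0.75, 0.75, 0.75, 0.75, 0.75, 0.75, 0.75, 0.75]}}

```text
time_s: 5.73
ee_pos: [564.8, 61.7, 137.3]
ee_rot: [-180.0, -0.2, 170.9]
force: [1.4, 0.3, -0.5]
gripper_width: 68.3
gripper_force: 0.0
```

{"api": "apply_moves", "payload": {"delta_pos": [[0, 0, 0.2], [0, 0, 0.4], [0, 0, 0.5], [0, 0, 0.5], [0, 0, 0.5], [0, 0, 0.5]], "rot": [[0, 0, 0], [0, 0, 0], [0, 0, 0], [0, 0, 0], [0, 0, 0], [0, 0, 0]], "hand": [0.75, 0.75, 0.75, 0.75, 0.75, 0.75]}}

```text
time_s: 6.23
ee_pos: [564.9, 61.7, 195.7]
ee_rot: [-180.0, -0.1, 170.9]
force: [-0.5, -0.6, -0.3]
gripper_width: 68.4
gripper_force: 0.0
```

```bash
python3 look.py e scene side wrist
```

```text
scene choke_handle 0.56 [359. 243.] [566.3  66.8  48. ]
scene throttle_handle 0.78 [424. 267.] [564.3 159.4  48. ]
scene stop_handle 0.71 [289. 225.] [581.8 -34.1  48. ]
side choke_handle 0.69 [279. 279.] [563.4  62.3  48. ]
side throttle_handle 0.83 [236. 258.] [559.7 155.3  48. ]
side stop_handle 0.78 [336. 304.] [571.7 -40.7  48. ]
wrist choke_handle 0.74 [321. 226.] [566.7  58.8  48. ]
wrist throttle_handle 0.62 [432. 210.] [567.6 158.7  48. ]
wrist stop_handle 0.79 [218. 258.] [581.1 -38.5  48. ]
18.8 6.6333 [565.69318194  61.80645874 196.79288671] [-1.79995840e+02 -3.45620018e-02  1.70905126e+02] [ 0.64196933 -0.78157204  0.11847585]
```

View pics/e_wrist.png

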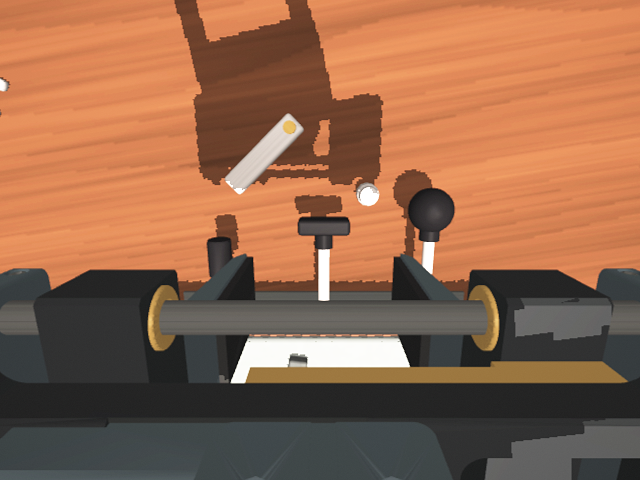

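The T-handle, now at (323,227), stayed about 30 mm out after release. The ball at (431,210) and the straight knob at (218,255) are where they were, and the gripper is clear.

```bash
python3 -c "
from workcell import env
print(env.job_done())"
```

```text
the job is handed in; nothing more can be done
None
```

I pulled the choke out about 30 mm to its middle click and let go; it stayed there in the pictures after release, the other two rods had not visibly moved, and the job was handed in at about 6.6 s.

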